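# Point-and-call check before the torch is lit

## Robot

A 6-joint arm with a two-finger parallel gripper is mounted at the origin on a cart in front of the work surface, level with it; the furniture and walls round the work are solid. World frame = base frame: x ahead of the robot, y to its left, z up, the work surface at z = 0. Lengths are in m, angles in rad, forces in N, time in s.
With the tool pointing down it reaches from about 0.35 to 0.95 m from the base axis. Payload 17.4 kg.
Tool frame: the origin (TCP) lies on the centre line of the jaws, within the pads' length; the fingertips stand 19 mm ahead of it and the grasp point (between the pads) is the TCP (ctrl.nose_length is the distance from the TCP to the fingertips, in m); z points along the fingers, y is the line along which they close (so a half turn about z gives the same grasp; the last joint's range is limited). The gripper opens to 93 mm and grips with 3 to 60 N. Pads are 15 mm wide; open, the fingers measure 128 mm over their backs; the gripper's body (75 mm by 188 mm) begins 65 mm behind the grasp point.
Start: joints at [-1.385, 0.116, 1.442, -0, 1.584, -0.038], TCP at [0.15, -0.658, 0.238] pointing down, gripper open.
Joint ranges: [-2.83, 2.83], [-0.83, 2.19], [0.07, 2.5], [-1.14, 4.28], [0.01, 3], [-2.97, 2.97]. Speed limits (rad/s): [1.89, 1.89, 2.22, 3.14, 3.14, 3.14].

## Interface

Orientations are given as a unit quaternion [x, y, z, w].
In Python, from workcell import ctrl gives the robot as it stands. The module is installed in compiled form; this text tells all that it offers.
- The arm moves only by the tool send_rows, never from a script. Its argument "moves" is text: rows parted by semicolons, each of 6 numbers parted by spaces: the shift along the tool's x, y, z normalised to -1 to 1, where 1 is 0.2 m, then the turn, a rotation vector about the tool's x, y, z normalised to -1 to 1, where 1 is pi rad. In form: dx dy dz ax ay az; .... A call has 1 to 8 rows; each row is the pose to reach, as a shift and turn from the pose commanded when the call began, along the tool's axes at that moment, turning the shorter way round; what a row does not reach only later rows make up. A row lasts 1/12 s, in which the tool goes at most 41.7 mm and 7.16 degrees, less where a joint would pass 70% of its speed; a pose out of reach is approached as far as the arm can. A call with a number of a shift or a turn outside -1 to 1 is refused whole. A call with a gripper value outside its range is refused whole. "gripper" is the finger opening in mm, from 0 to 93, set as the call begins (left out, the last holds). The fingers move at their own pace and stop on an object; "newtons" is the grip in N (left out, the last holds). Time passes only in rows, so rows that repeat a pose let the fingers close. It gives the time, the measured TCP pose, the force, the opening and the grip force at its end, in the units of the state.
- ctrl.sense(): the state, without advancing time (a new reading comes with each control period).
- ctrl.snapshot(name): name is "scene" or "top" or "wrist"; returns the picture (400x640x3 uint8, blue, green, red); there is no depth.
- ctrl.camera_params(name): a dict with "fx", "fy", "cx", "cy" (pixels), "pose" (4x4, takes a point from camera to world coordinates). Camera axes: x right, y down, z forward; pixel columns grow to the right and rows downward; lengths in m; the calibration is good to about 2 mm. A picture is of the moment at which its call begins: read the wrist's pose just before it. camera_params takes no time and is no camera call; for the wrist camera it gives the pose at the moment of the call.
- ctrl.finish_job(): hands the job in; it is judged then, once.
The state is a dict: "t": time; "q": joint angles; "joint_velocities": joint speeds; "joint_efforts": joint torques, N m; "tool_pos": TCP position; "orientation": TCP orientation; "force": force on the tool from outside, world axes, zero at the start; "wrist_torque": the same for the moment, N m; "width": finger opening in m; "grasp_force": force on a finger pad.
Only numpy, scipy, OpenCV 4.12 (cv2) and the standard library are available. Lean on these libraries where they do the work, as an engineer would, in place of code of your own. Each camera call takes 0.05 s, during which the arm holds its last target. There are 200 camera calls.

## Task

Before the torch is lit, point out what must be taken off the bench: first the white dropper bottle, then the green ink bottle, then the tin of amber wax. Point at each from above, fingertips centred over it and only a few centimetres clear of its top, and dwell there for at least one second; finish still pointing at the wax. Touch and move nothing, and come down close over nothing else on the way.

Things in the scene. Friction and masses are not known exactly. Their poses are not given: they have to be found in the camera images.
- dropper_bottle: white plastic dropper bottle with a dark band and a pointed nozzle on top, 27 mm across, 80 mm tall, standing upright; loose, origin at the centre of its underside, z up
- dropper_bottle_top (a point): centre of the top of the white dropper bottle, 80 mm above its origin, z up
- ink_bottle: small squat pale-green bottle with a dark-green cap, 35 mm across, 40 mm tall, standing upright; loose, origin at the centre of its underside, z up
- ink_bottle_top (a point): centre of the top of the green ink bottle, 40 mm above its origin, z up
- amber_tin: round open brass tin filled with amber-orange wax, 51 mm across, 19 mm high; loose, origin at the centre of its underside, z up
- amber_tin_top (a point): centre of the top of the tin of amber wax, 19 mm above its origin, z up
- bronze_bull: bystander: small dark bronze bull casting, 19 x 58 x 40 mm, standing on its legs (its length along its own y axis); loose, origin at the centre of its underside, z up
- bronze_bull_top (a point): centre of the top of the bronze bull, 35 mm above its origin, z up
- doming_block: bystander: grey steel doming block with round hollows, a 34 mm cube; loose, origin at the centre of its underside, z up
- doming_block_top (a point): centre of the top of the steel doming block, 34 mm above its origin, z up
- black_tin: bystander: flat round black tin with a lid, 66 mm across, 18 mm high; loose, origin at the centre of its underside, z up
- black_tin_top (a point): centre of the top of the flat black tin, 18 mm above its origin, z up
- wall_corner (a point): fixed point on the near right upright edge of the plain grey wall at the left of the bench, at bench-top height; the wall is much taller than the arm and fills everything both farther ahead and farther left than this edge
Not all that is in view belongs to the job. There is more than one size of the amber_tin; the job needs the largest. What is shaped like the ink_bottle but blue is not meant.

How it is judged:
By the outcome, as a careful person would: the job done as asked, in the order asked, and still so for the second after the job is handed in, with the robot touching nothing.
It also fails if it takes over 59 s, if anything falls off the work surface, if the arm or the gripper's body presses on something with over 40 N, if the wrist force passes 120 N, or if a joint passes its speed limit or range.

## Working session

There is one attempt and no reset: what is moved stays moved. The work goes in short steps, Python scripts to look and compute and a tool call to move; the robot and the scene stay as the last step left them, time stands still between calls to the robot, and variables do not carry over. Pictures are saved under pics/ and viewed, at most 10 in all, crops included, and the job is handed in when it is done.

Besides the shell and the picture viewer there is one more tool, called after "Call:" by a JSON object that holds its "name" and its "arguments", one argument or row to a line. send_rows: Moves the arm, as the interface text tells. Its arguments: {"type":"object","properties":{"moves":{"type":"string"},"gripper":{"type":"number"},"newtons":{"type":"number"}},"required":["moves"]}

```bash
mkdir -p pics
python3 - <<'E'
from workcell import ctrl
import cv2
for n in("scene","top"):
    im=ctrl.snapshot(n); cv2.imwrite(f"pics/{n}.png",im)
    p=ctrl.camera_params(n); print(n,p)
s=ctrl.sense(); print(s["t"],s["tool_pos"],s["orientation"])
E
```

```text
scene {'fx': 451.278501350595, 'fy': 451.278501350595, 'cx': 314.02574678224846, 'cy': 196.54648128391898, 'pose': array([[ 0.48439588,  0.71111253, -0.50958767,  0.97841416],
       [ 0.874845  , -0.39199091,  0.2845863 , -0.225348  ],
       [ 0.00261915, -0.58366265, -0.81199202,  0.88553896],
       [ 0.        ,  0.        ,  0.        ,  1.        ]])}
top {'fx': 520.2225912408824, 'fy': 520.2225912408824, 'cx': 322.64854772043526, 'cy': 204.42458019022803, 'pose': array([[ 0.07061688, -0.97005911,  0.23237596,  0.22678347],
       [-0.99750171, -0.06823101,  0.01829943,  0.06647109],
       [-0.00189629, -0.23308767, -0.97245388,  1.23361602],
       [ 0.        ,  0.        ,  0.        ,  1.        ]])}
0.1 [ 0.14976519 -0.65800406  0.23701083] [ 9.93743615e-01  1.11684287e-01 -5.49054049e-05 -4.95545386e-04]
```

View pics/scene.png

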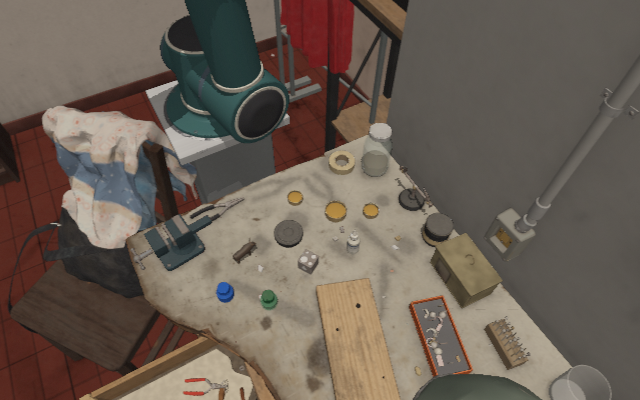

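View pics/top.png

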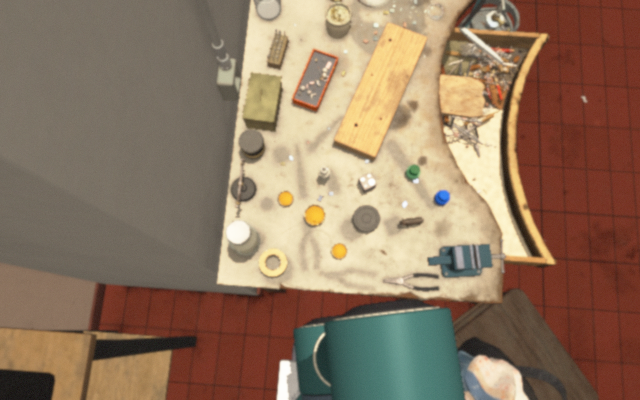

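The scene picture shows the dropper at (353,242), the green bottle at (269,299) and the largest amber tin at (336,211). In the top picture they are at (324,173), (412,172) and (315,215). Next I'll measure their positions.

```bash
cat > h.py <<'E'
import numpy as np,cv2
from workcell import ctrl
def ray(n,u,v):
    p=ctrl.camera_params(n);T=p["pose"]
    return T[:3,3],T[:3,:3]@np.array([(u-p["cx"])/p["fx"],(v-p["cy"])/p["fy"],1])
def plane(n,u,v,z):
    o,d=ray(n,u,v);return o+d*(z-o[2])/d[2]
def tri(a,b):
    (o1,d1),(o2,d2)=ray("scene",*a),ray("top",*b)
    s=np.linalg.lstsq(np.c_[d1,-d2],o2-o1,rcond=None)[0]
    p,q=o1+s[0]*d1,o2+s[1]*d2
    return (p+q)/2,np.linalg.norm(p-q)
E
python3 - <<'E'
from h import *
np.set_printoptions(precision=4,suppress=True)
R={"amber":((12,120,120),(26,255,255)),"green":((50,90,20),(88,255,200))}
for n in("scene","top"):
    im=cv2.imread(f"pics/{n}.png");h=cv2.cvtColor(im,cv2.COLOR_BGR2HSV)
    for k,(a,b) in R.items():
        m=cv2.inRange(h,a,b)
        N,_,st,c=cv2.connectedComponentsWithStats(m)
        for i in range(1,N):
            if st[i,4]>50 and st[i,4]<900: print(n,k,st[i],c[i],plane(n,*c[i],.017 if k=="amber" else .035))
s=cv2.imread("pics/scene.png")[215:275,325:385];t=cv2.imread("pics/top.png")[145:205,295:355]
s2=cv2.imread("pics/scene.png")[270:330,240:300];t2=cv2.imread("pics/top.png")[145:205,385:445]
f=lambda x:cv2.resize(x,(300,300),interpolation=cv2.INTER_NEAREST)
cv2.imwrite("pics/c.png",np.vstack([np.hstack([f(s),f(t)]),np.hstack([f(s2),f(t2)])]))
E
```

```text
scene amber [288 192  14  10 118] [294.5593 196.5932] [0.4112 0.0386 0.017 ]
scene amber [326 203  20  15 245] [335.3878 210.0163] [0.491  0.1038 0.017 ]
scene amber [364 204  14  12 130] [370.5769 209.7769] [0.5298 0.1757 0.017 ]
scene green [186   0  43  87 785] [204.8726  43.5236] [-0.2224  0.0595  0.035 ]
scene green [205   0  37  88 577] [222.7071  34.9237] [-0.2369  0.1241  0.035 ]
scene green [224   2  15  48 124] [231.5726  24.3306] [-0.2756  0.1703  0.035 ]
scene green [235   7  15  31 176] [242.8239  21.2784] [-0.2736  0.2085  0.035 ]
scene green [243  33  16  35 174] [250.7701  50.2011] [-0.1247  0.1693  0.035 ]
scene green [163  44  38  56 442] [180.2059  71.9638] [-0.1304 -0.0513  0.035 ]
scene green [236  51  12  28  67] [241.806   64.0149] [-0.0777  0.1192  0.035 ]
scene green [259  70  20  16  98] [267.9898  79.5408] [0.0218 0.1568 0.035 ]
scene green [182  80  59  55 707] [217.3876 108.2956] [ 0.0622 -0.0136  0.035 ]
top amber [451  18   9  15  55] [454.8909  27.4364] [ 1.0169 -0.2222  0.017 ]
top amber [389  28  16  34  90] [396.9667  43.0222] [ 0.9611 -0.0727  0.017 ]
top amber [470  64  21   9  98] [480.4592  67.6327] [ 0.9058 -0.2889  0.017 ]
top amber [386  69  28  62 429] [396.5478  88.7086] [ 0.8321 -0.0765  0.017 ]
top amber [472  77  15  13  61] [481.1967  81.3934] [ 0.8674 -0.2908  0.017 ]
top amber [489  84  19  25 231] [497.2165  95.6407] [ 0.8308 -0.3312  0.017 ]
top amber [366  87  14  25  69] [372.2029  99.3333] [ 0.7987 -0.0163  0.017 ]
top amber [335 132  51  26 258] [360.2016 146.0504] [0.672  0.0073 0.017 ]
top amber [278 191  15  15 169] [285.2663 198.1953] [0.5266 0.1804 0.017 ]
top amber [305 205  20  21 321] [314.2648 215.0935] [0.4899 0.1075 0.017 ]
top amber [332 244  15  15 175] [338.9143 250.8114] [0.4082 0.0432 0.017 ]
top amber [486 274  17  29  63] [498.6349 292.9206] [ 0.3364 -0.3309  0.017 ]
top green [408 166  11  11  76] [413.1184 170.7763] [ 0.6115 -0.1222  0.035 ]
```

View pics/c.png

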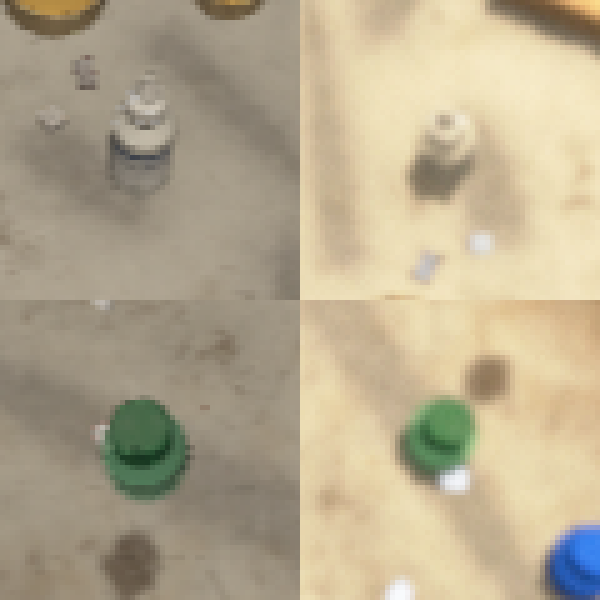

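The crop shows the dropper nozzle tip at scene (355,230.5) and top (323.8,169.2). The green cap top is at scene (267.8,294) and top (414.2,168).

Run:
```python
from h import *
from scipy.spatial.transform import Rotation as R
np.set_printoptions(precision=4,suppress=True)
for k,a,b,z in(("drop",(355,230.5),(323.8,169.2),.08),("ink",(267.8,294),(414.2,168),.04),("amber",(335.4,210),(314.3,215.1),.019)):
    print(k,tri(a,b),plane("scene",*a,z),plane("top",*b,z))
print("block",plane("top",367,181,.034),"black",plane("top",366,218,.018))
print("wall base",plane("top",219,285,0),plane("scene",390,137,0))
print("wall items",plane("top",238,228,.1),plane("top",273,262,.02))
s=ctrl.sense();print(R.from_quat(s["orientation"]).as_matrix(),s["tool_pos"])
```

```text
drop (array([0.588 , 0.0916, 0.0749]), np.float64(2.2756416995645903e-05)) [0.5905 0.0896 0.08  ] [0.5864 0.0914 0.08  ]
ink (array([ 0.6152, -0.1248,  0.0439]), np.float64(0.003428236862153197)) [ 0.6129 -0.1259  0.04  ] [ 0.617  -0.1238  0.04  ]
amber (array([0.4899, 0.1062, 0.0143]), np.float64(0.0028207998482202667)) [0.492  0.1031 0.019 ] [0.4895 0.1074 0.019 ]
block [ 0.5785 -0.0129  0.034 ] black [ 0.4913 -0.0163  0.018 ]
wall base [0.3101 0.3191 0.    ] [0.3493 0.3577 0.    ]
wall items [0.4309 0.2712 0.1   ] [0.3706 0.1953 0.02  ]
[[ 0.9751  0.222  -0.0002]
 [ 0.222  -0.9751  0.001 ]
 [ 0.     -0.001  -1.    ]] [ 0.1498 -0.658   0.237 ]
```

Call:
{"name": "send_rows", "arguments": {
  "moves": "0.09 -0.1 -0.05 0 0 0;0.18 -0.2 -0.1 0 0 0;0.28 -0.3 -0.15 0 0 0;0.37 -0.4 -0.2 0 0 0;0.46 -0.5 -0.25 0 0 0;0.56 -0.6 -0.3 0 0 0;0.65 -0.7 -0.3 0 0 0;0.74 -0.79 -0.3 0 0 0",
  "gripper": 0
}}

```text
t: 0.77
tool_pos: [0.2595, -0.47, 0.2981]
orientation: [0.994, 0.112, 0.0, 0.0]
force: [0.8, -0.9, 0.9]
width: 0.0443
grasp_force: 0.0
```

Call:
{"name": "send_rows", "arguments": {
  "moves": "0.09 -0.1 0 0 0 0;0.18 -0.2 0 0 0 0;0.28 -0.3 0 0 0 0;0.37 -0.4 0 0 0 0;0.46 -0.5 0 0 0 0;0.56 -0.6 0 0 0 0;0.65 -0.7 0 0 0 0;0.74 -0.79 0 0 0 0"
}}

```text
t: 1.43
tool_pos: [0.3686, -0.2829, 0.2975]
orientation: [0.994, 0.112, -0.0, -0.0]
force: [0.3, 0.0, 0.3]
width: 0.0002
grasp_force: 0.0
```

Call:
{"name": "send_rows", "arguments": {
  "moves": "0.09 -0.1 0 0 0 0;0.18 -0.2 0 0 0 0;0.28 -0.3 0 0 0 0;0.37 -0.4 0 0 0 0;0.46 -0.5 0 0 0 0;0.56 -0.6 0 0 0 0;0.65 -0.7 0 0 0 0;0.74 -0.79 0 0 0 0"
}}

```text
t: 2.1
tool_pos: [0.4779, -0.0959, 0.2975]
orientation: [0.994, 0.112, -0.0, -0.0]
force: [1.0, 0.1, 0.4]
width: 0.0006
grasp_force: 0.0
```

Call:
{"name": "send_rows", "arguments": {
  "moves": "0.09 -0.1 0 0 0 0;0.18 -0.2 0 0 0 0;0.28 -0.3 0 0 0 0;0.37 -0.4 0 0 0 0;0.5 -0.53 0 0 0 0;0.6 -0.65 0 0 0 0;0.74 -0.79 0 0 0 0;0.74 -0.79 0 0 0 0"
}}

```text
t: 2.77
tool_pos: [0.5885, 0.0938, 0.2961]
orientation: [0.994, 0.113, -0.001, -0.001]
force: [0.4, -0.1, -1.1]
width: 0.0005
grasp_force: 0.0
```

Call:
{"name": "send_rows", "arguments": {
  "moves": "0 0 0 0 0 0;0 0 0 0 0 0;0 0 0 0 0 0"
}}

```text
t: 3.02
tool_pos: [0.5864, 0.0887, 0.2977]
orientation: [0.994, 0.111, 0.0, 0.0]
force: [1.2, -0.8, -0.1]
width: 0.0007
grasp_force: 0.0
```

Run:
```python
from h import *
np.set_printoptions(precision=4,suppress=True)
s=ctrl.sense();p=ctrl.camera_params("wrist")
im=ctrl.snapshot("wrist");cv2.imwrite("pics/w.png",im)
print(s["t"],s["tool_pos"],p)
np.save("wp.npy",p["pose"])
for P in((.588,.0906,.08),(.615,-.125,.04),(.491,.1055,.019)):
    c=p["pose"][:3,:3].T@(np.array(P)-p["pose"][:3,3]); print(c[0]/c[2]*p["fx"]+p["cx"],c[1]/c[2]*p["fy"]+p["cy"])
```

```text
3.0167 [0.5864 0.0887 0.2977] {'fx': 314.21867373158466, 'fy': 314.21867373158466, 'cx': 319.0414304288612, 'cy': 199.76144432251502, 'pose': array([[ 0.2219, -0.9306, -0.291 ,  0.6672],
       [-0.9751, -0.2117, -0.0667,  0.1071],
       [ 0.0005,  0.2985, -0.9544,  0.4438],
       [ 0.    ,  0.    ,  0.    ,  1.    ]])}
317.61767835561267 173.22118383204452
481.02604957027893 182.53976561993647
293.06421851430633 225.5796422007278
```

View pics/w.png

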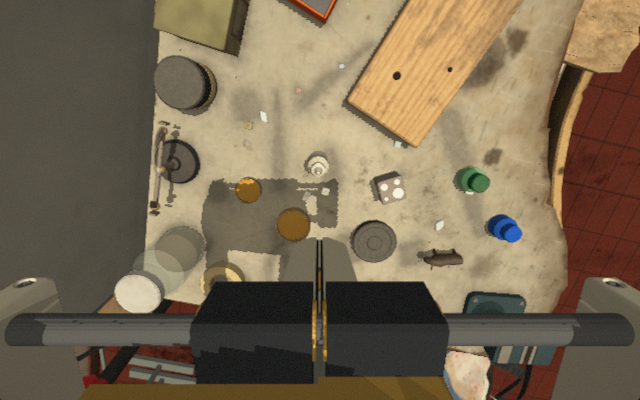

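The wrist view agrees with the estimates within about 1–2 px: dropper tip (318,172), ink cap (480,182), amber tin (293,225). I'll descend over the dropper and dwell.

Call:
{"name": "send_rows", "arguments": {
  "moves": "0.01 -0.01 0.12 0 0 0;0.01 -0.01 0.24 0 0 0;0.01 -0.01 0.36 0 0 0;0.01 -0.01 0.48 0 0 0;0.01 -0.01 0.6 0 0 0;0.01 -0.01 0.7 0 0 0;0.01 -0.01 0.78 0 0 0;0.01 -0.01 0.84 0 0 0"
}}

```text
t: 3.73
tool_pos: [0.5876, 0.0909, 0.1284]
orientation: [0.994, 0.111, -0.0, 0.0]
force: [0.3, -0.5, -0.2]
width: 0.0007
grasp_force: 0.0
```

Call:
{"name": "send_rows", "arguments": {
  "moves": "0 0 0 0 0 0;0 0 0 0 0 0;0 0 0 0 0 0;0 0 0 0 0 0;0 0 0 0 0 0;0 0 0 0 0 0;0 0 0 0 0 0;0 0 0 0 0 0"
}}

```text
t: 4.4
tool_pos: [0.5884, 0.0919, 0.1299]
orientation: [0.994, 0.112, 0.0, -0.0]
force: [-0.3, -0.6, 0.4]
width: 0.0004
grasp_force: 0.0
```

Call:
{"name": "send_rows", "arguments": {
  "moves": "0 0 0 0 0 0;0 0 0 0 0 0;0 0 0 0 0 0;0 0 0 0 0 0;0 0 0 0 0 0;0 0 0 0 0 0;0 0 0 0 0 0;0 0 0 0 0 0"
}}

```text
t: 5.07
tool_pos: [0.5883, 0.0918, 0.1296]
orientation: [0.994, 0.112, -0.0, 0.0]
force: [-1.0, 0.2, -0.4]
width: 0.0001
grasp_force: 0.0
```

Call:
{"name": "send_rows", "arguments": {
  "moves": "0 0 0 0 0 0;0 0 0 0 0 0;0 0 0 0 0 0;0 0 0 0 0 0;0 0 0 0 0 0;0 0 0 0 0 0;0 0 0 0 0 0;0 0 0 0 0 0"
}}

```text
t: 5.73
tool_pos: [0.5883, 0.0918, 0.1296]
orientation: [0.994, 0.112, -0.0, -0.0]
force: [0.2, -0.5, -0.5]
width: 0.0003
grasp_force: 0.0
```

Call:
{"name": "send_rows", "arguments": {
  "moves": "0 0 -0.05 0 0 0;0 0 -0.13 0 0 0;0 0 -0.22 0 0 0;0 0 -0.33 0 0 0;0 0 -0.44 0 0 0;0 0 -0.54 0 0 0;0 0 -0.62 0 0 0;0 0 -0.65 0 0 0"
}}

```text
t: 6.4
tool_pos: [0.5887, 0.0919, 0.2632]
orientation: [0.994, 0.112, 0.002, -0.0]
force: [0.6, -0.3, -0.3]
width: 0.0002
grasp_force: 0.0
```

Call:
{"name": "send_rows", "arguments": {
  "moves": "0 0.07 0 0 0 0;-0.01 0.19 0 0 0 0;-0.03 0.33 0 0 0 0;-0.05 0.47 0 0 0 0;-0.07 0.62 0 0 0 0;-0.08 0.77 0 0 0 0;-0.1 0.91 0 0 0 0;-0.11 1.0 0 0 0 0"
}}

```text
t: 7.07
tool_pos: [0.6108, -0.1112, 0.2584]
orientation: [0.994, 0.111, -0.001, 0.0]
force: [0.4, 0.9, -0.2]
width: 0.0004
grasp_force: 0.0
```

Call:
{"name": "send_rows", "arguments": {
  "moves": "0 0.05 0 0 0 0;0 0.085 0 0 0 0;0 0.085 0 0 0 0;0 0.085 0 0 0 0;0 0.085 0 0 0 0"
}}

```text
t: 7.48
tool_pos: [0.615, -0.1237, 0.2596]
orientation: [0.994, 0.112, -0.0, -0.0]
force: [0.2, 0.7, 0.6]
width: 0.0004
grasp_force: 0.0
```

Call:
{"name": "send_rows", "arguments": {
  "moves": "0 0.005 0.12 0 0 0;0 0.005 0.24 0 0 0;0 0.005 0.36 0 0 0;0 0.005 0.48 0 0 0;0 0.005 0.6 0 0 0;0 0.005 0.7 0 0 0;0 0.005 0.79 0 0 0;0 0.005 0.85 0 0 0"
}}

```text
t: 8.15
tool_pos: [0.6147, -0.1244, 0.0878]
orientation: [0.994, 0.112, -0.001, -0.0]
force: [0.8, 1.2, -0.0]
width: 0.0005
grasp_force: 0.0
```

Call:
{"name": "send_rows", "arguments": {
  "moves": "0 0 0 0 0 0;0 0 0 0 0 0;0 0 0 0 0 0;0 0 0 0 0 0;0 0 0 0 0 0;0 0 0 0 0 0;0 0 0 0 0 0;0 0 0 0 0 0"
}}

```text
t: 8.82
tool_pos: [0.6153, -0.1256, 0.0899]
orientation: [0.994, 0.112, 0.0, 0.0]
force: [-0.1, -0.1, -0.2]
width: 0.0006
grasp_force: 0.0
```

Call:
{"name": "send_rows", "arguments": {
  "moves": "0 0 0 0 0 0;0 0 0 0 0 0;0 0 0 0 0 0;0 0 0 0 0 0;0 0 0 0 0 0;0 0 0 0 0 0;0 0 0 0 0 0;0 0 0 0 0 0"
}}

```text
t: 9.48
tool_pos: [0.6152, -0.1256, 0.0897]
orientation: [0.994, 0.112, 0.0, -0.0]
force: [-0.8, -0.3, 0.7]
width: 0.0008
grasp_force: 0.0
```

Call:
{"name": "send_rows", "arguments": {
  "moves": "0 0 0 0 0 0;0 0 0 0 0 0;0 0 0 0 0 0;0 0 0 0 0 0;0 0 0 0 0 0;0 0 0 0 0 0;0 0 0 0 0 0;0 0 0 0 0 0"
}}

```text
t: 10.15
tool_pos: [0.6152, -0.1256, 0.0896]
orientation: [0.994, 0.112, -0.0, -0.0]
force: [-0.4, -0.2, -1.1]
width: 0.0004
grasp_force: 0.0
```

Call:
{"name": "send_rows", "arguments": {
  "moves": "0 0 -0.06 0 0 0;0 0 -0.17 0 0 0;0 0 -0.29 0 0 0;0 0 -0.42 0 0 0;0 0 -0.56 0 0 0;0 0 -0.7 0 0 0;0 0 -0.81 0 0 0;0 0 -0.87 0 0 0"
}}

```text
t: 10.82
tool_pos: [0.6156, -0.1257, 0.2679]
orientation: [0.994, 0.112, 0.002, 0.001]
force: [0.0, -0.4, 0.7]
width: 0.0011
grasp_force: 0.0
```

Call:
{"name": "send_rows", "arguments": {
  "moves": "-0.01 -0.06 0 0 0 0;-0.04 -0.17 0 0 0 0;-0.08 -0.3 0 0 0 0;-0.12 -0.44 0 0 0 0;-0.16 -0.58 0 0 0 0;-0.2 -0.72 0 0 0 0;-0.24 -0.86 0 0 0 0;-0.27 -1.0 0 0 0 0"
}}

```text
t: 11.48
tool_pos: [0.5164, 0.0589, 0.2623]
orientation: [0.994, 0.112, -0.001, -0.0]
force: [0.5, 0.8, 1.0]
width: 0.0005
grasp_force: 0.0
```

Call:
{"name": "send_rows", "arguments": {
  "moves": "-0.03 -0.11 0 0 0 0;-0.06 -0.2 0 0 0 0;-0.08 -0.265 0 0 0 0;-0.08 -0.265 0 0 0 0;-0.08 -0.265 0 0 0 0;-0.08 -0.265 0 0 0 0"
}}

```text
t: 11.98
tool_pos: [0.4907, 0.1054, 0.263]
orientation: [0.994, 0.112, -0.0, 0.0]
force: [0.8, 0.4, 1.3]
width: 0.0005
grasp_force: 0.0
```

Call:
{"name": "send_rows", "arguments": {
  "moves": "0 0 0.12 0 0 0;0 0 0.26 0 0 0;0 0 0.4 0 0 0;0 0 0.54 0 0 0;0 0 0.67 0 0 0;0 0 0.79 0 0 0;0 0 0.9 0 0 0;0 0 0.97 0 0 0"
}}

```text
t: 12.65
tool_pos: [0.49, 0.1046, 0.0667]
orientation: [0.994, 0.111, -0.001, 0.0]
force: [0.0, 0.1, 0.1]
width: 0.0006
grasp_force: 0.0
```

Call:
{"name": "send_rows", "arguments": {
  "moves": "0 0 0 0 0 0;0 0 0 0 0 0;0 0 0 0 0 0;0 0 0 0 0 0;0 0 0 0 0 0;0 0 0 0 0 0;0 0 0 0 0 0;0 0 0 0 0 0"
}}

```text
t: 13.32
tool_pos: [0.4909, 0.1056, 0.0699]
orientation: [0.994, 0.112, 0.0, -0.0]
force: [0.1, -0.3, 0.4]
width: 0.0007
grasp_force: 0.0
```

Call:
{"name": "send_rows", "arguments": {
  "moves": "0 0 0 0 0 0;0 0 0 0 0 0;0 0 0 0 0 0;0 0 0 0 0 0;0 0 0 0 0 0;0 0 0 0 0 0;0 0 0 0 0 0;0 0 0 0 0 0"
}}

```text
t: 13.98
tool_pos: [0.4908, 0.1055, 0.0697]
orientation: [0.994, 0.112, 0.0, 0.0]
force: [-0.9, 0.2, -0.1]
width: 0.0006
grasp_force: 0.0
```

Call:
{"name": "send_rows", "arguments": {
  "moves": "0 0 0 0 0 0;0 0 0 0 0 0;0 0 0 0 0 0;0 0 0 0 0 0;0 0 0 0 0 0;0 0 0 0 0 0;0 0 0 0 0 0;0 0 0 0 0 0"
}}

```text
t: 14.65
tool_pos: [0.4908, 0.1056, 0.0697]
orientation: [0.994, 0.112, 0.0, -0.0]
force: [-0.1, -0.0, 0.0]
width: 0.0004
grasp_force: 0.0
```

Run:
```python
from h import *
cv2.imwrite("pics/s2.png",ctrl.snapshot("scene"))
```

```text
(no output)
```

View pics/s2.png

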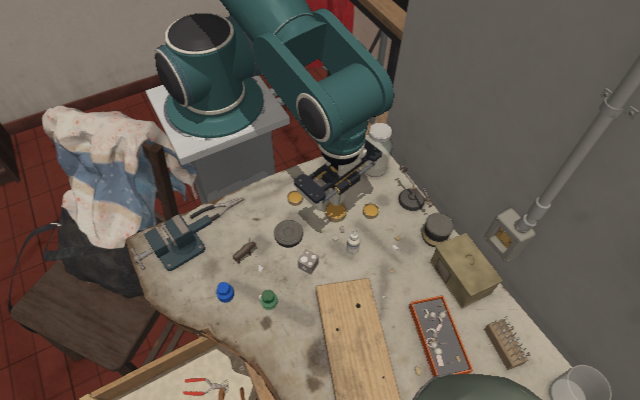

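The fingertips are over the big amber tin at (336,211), and nothing on the bench has moved. The wrist force is about zero, so I'm handing in.

```bash
python3 -c "
from workcell import ctrl
print(ctrl.finish_job())"
```

```text
the job is handed in; nothing more can be done
None
```

I pointed at the white dropper bottle, the green ink bottle and the largest amber tin in that order, about 30 mm above each for about 2 s, touched nothing, and handed the job in at about 15 s, still pointing at the wax; no verdict came back.

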